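Unclamp the tube carrier from the mixer (left-hand knob)

ROBOT

A 6-joint arm with a two-finger parallel gripper is mounted at the origin on the work surface. World frame = base frame: x ahead of the robot, y to its left, z up, the work surface at z = 0. Lengths are in m, angles in rad, forces in N, time in s.
With the tool pointing down it reaches from about 0.3 to 0.95 m from the base axis. Payload 3.1 kg.
Tool frame: the origin (TCP) lies between the finger pads; the fingertips stand 17 mm ahead of it and the grasp point (between the pads) lies 2 mm behind it (ctrl.tips_ahead is the distance from the TCP to the fingertips, in m); z points along the fingers, y is the direction in which the jaws open and shut (so a half turn about z gives the same grasp; the last joint's range is limited). The gripper opens to 85 mm and grips with 20 to 120 N. Pads are 22 mm wide; open, the fingers measure 114 mm over their backs; the gripper's body (76 mm by 85 mm) begins 54 mm behind the grasp point. The pads swing forward as they close: fully open they stand 13 mm farther back than shut.
Start: joints at [1.174, 0.308, 1.634, -0, 1.2, -0.07], TCP at [0.201, 0.592, 0.248] pointing down, gripper open.
Joint ranges: [-3.06, 3.06], [-0.79, 1.96], [0.05, 2.63], [-1.19, 4.34], [0.05, 2.64], [-2.94, 2.94]. Speed limits (rad/s): [2.79, 2.79, 3.14, 3.14, 3.14, 3.14].

INTERFACE

Orientations are given as a 3x3 rotation matrix whose columns are the frame's x, y, z axes.
In Python, from rig import ctrl gives the robot as it stands.
- The arm moves only by the tool arm_command, never from a script. Its argument "motion" is a list of rows, each a list of 3 entries, a list of its own where there are three numbers: the turn, a rotation vector about the tool's x, y, z in degrees, then the shift along the tool's x, y, z in cm, then the finger opening in cm, from 0 to 8.54. In form: [[[ax, ay, az], [tx, ty, tz], hand], ...]. A call has exactly 5 rows; each row is the pose to reach, as a shift and turn from the pose commanded when the call began, along the tool's axes at that moment; what a row does not reach only later rows make up. A row lasts 1/10 s, in which the tool goes at most 50 mm and 8.59 degrees, less where a joint would pass 70% of its speed; a pose out of reach is approached as far as the arm can. A call with a gripper value outside its range is refused whole. The fingers move at their own pace and stop on an object; the grip force is fixed at half the most. Time passes only in rows, so rows that repeat a pose let the fingers close, or fill a call up. It gives the time, the measured TCP pose, the force and the opening at its end, in the units of the state.
- ctrl.sense(): the state, without advancing time (a new reading comes with each control period).
- ctrl.capture(name): name is "side" or "top" or "wrist"; returns a dict with "image" (480x640x3 uint8, blue, green, red), "camera_matrix" (3x3 intrinsics, pixels), "distortion" ([k1, k2, p1, p2, k3] as OpenCV has them; the pictures are not rectified), "xyz" and "rotation" of the camera in the world. Camera axes: x right, y up, looking along -z (the intrinsics and any distortion apply to the point x, -y, -z); pixel columns grow to the right and rows downward; lengths in m; the calibration is good to about 2 mm. A picture is of the moment at which its call begins. There is no depth.
- ctrl.sign_off(): hands the job in, once; it reports no verdict.
Trained networks look in the newest picture that a camera, given by its name, has taken for a name from the list of things; names that differ only in an ending like _2 or _b are one class to them, and where a whole thing is asked for, a point or a joint stands for the part that bears it (a point fixed in the world has none). Each returns a list of dicts, best first, with "score" (0 to 1); they miss things now and then, are a little off and sometimes report something else, mostly with a low value. They report only what shows in the picture. A call takes as long as a camera call. They do not tell look-alikes from the thing itself.
- ctrl.recognise(camera, label): "at" ([x, y, z] in m, in world coordinates, good to about 4 mm: the middle of the surface that is visible of it).
The state is a dict: "clock": time; "joint_pos": joint angles; "qd": joint speeds; "joint_efforts": joint torques, N m; "ee_pos": TCP position; "tcp_rot": TCP orientation; "force": force on the tool from outside, world axes, zero at the start; "moment": the same for the moment, N m; "grip_width": finger opening in m.
Only numpy, scipy, OpenCV 4.12 (cv2) and the standard library are available. Lean on these libraries where they do the work, as an engineer would, in place of code of your own. Each camera call takes 0.05 s, during which the arm holds its last target. There are 200 camera calls.

TASK

The tube carrier is clamped on the mixer's sloping deck by a knob with a left-hand thread: turn the knob clockwise all the way to its stop to raise the clamp's toe, then slide the carrier out from under the toe, lift it off with the gripper and set it down gently, upright, flat on the floor of the steel tray beside the jar. Do not drop it, leave the knob loosened and leave the jar and the dropper bottle where they are.

Things in the scene. Friction and masses are not known exactly. Their poses are not given: they have to be found in the camera images.
- mixer: Beige laboratory mixer, 165 mm deep, 235 mm wide, fixed, on the left or right half of the bench. Its aluminium deck on top (135 by 245 mm) slopes 0.45 rad (26 deg) down towards the robot. Origin under its centre on the bench; x points away from the robot, y left, z up. The centre of the deck surface is 80 mm above the origin.
- seat (a point): Point on the deck surface under the clamped carrier, 30 mm along -y from the deck's centre; axes are the mixer's (z up), not the slope's. Two steel rails (6 mm thick, 10 mm above the deck) run along y on both sides of the carrier, 2 mm play each; the channel is open at both ends.
- knob_grip (a point): Black bar knob at the deck's +y end, 85 mm from its centre: bar 64 mm long, 15 thick, 22 high, on a round hub. Point: centre of the bar, on the axis, 87 mm off the deck when tight. x runs along the bar; z is the knob's axis, square to the deck, outward, so leaning 26 deg from vertical towards the robot. Carrier's tube caps beside it end 27 mm lower.
- knob (a joint): Angle of the knob, rad, grows clockwise seen from above (loosening: left-hand thread): 0 tight, 2.8 at the stop, fully loose; starts between 0 and 0.3. Knob and clamp climb 5 mm per rad along the knob's axis. It takes about 0.15 N m and stays where it is left.
- toe (a point): Underside of the steel clamp toe (13 mm wide along y, 28 mm along x), which the knob raises; same axes as the tight knob. When tight it stands 10 mm off the deck, in the groove of the carrier's foot, so that the carrier can neither rise nor slide. With the knob at its stop it is 14 mm higher, clear over the foot's rim; then the carrier can slide along its -y.
- carrier_mid (a point): Tube carrier: plain aluminium block 110 mm long (y), 46 wide (x), 45 high (z), 0.25 to 0.5 kg, with eight ivory tube caps 15 mm high on top. Point: centre of the block, 22.5 mm above its underside; z points out of its top, square to the deck while clamped. Grip it across its 46 mm width at its middle, high on the block, above the rails.
- carrier_foot (a point): Point under the outer end of the carrier's foot, which is 10 mm thick and reaches 22 mm beyond the block's +y end; it ends in an upright rim 5 mm thick, top 15.5 mm above the underside. Between rim and block is the groove for the toe. Slid 25 mm or more (35 is safe) along its -y, the carrier can be lifted square off the deck.
- tray: Open stainless tray, 260 mm (x) by 165 mm (y) outside, 22 mm high, walls and floor 4 mm thick, fixed, on the other half of the bench. Origin under its centre on the bench. A jar stands near its +x end; the rest is free.
- jar_mid (a point): Amber jar, 48 mm wide, 62 mm high, loose in the tray about 95 mm from its centre towards +x; the point is its centre, half-way up. Leave it.
- dropper: Small dropper bottle, 32 mm wide, 85 mm high, between mixer and tray; origin under its centre. Leave it.
Things that resemble listed ones, but are neither listed nor needed, are in the scene too. What is shaped like the part that bears carrier_mid but red or yellow is not meant.

How it is judged:
By the outcome, as a careful person would: the job done as asked, in the order asked, and still so for the second after the job is handed in, with the robot touching nothing.
It also fails if it takes over 72 s, if anything falls off the work surface, if the arm or the gripper's body presses on something with over 40 N, if the wrist force passes 120 N, or if a joint passes its speed limit or range.

## Working session

There is one attempt and no reset: what is moved stays moved. The work goes in short steps, Python scripts to look and compute and a tool call to move; the robot and the scene stay as the last step left them, time stands still between calls to the robot, and variables do not carry over. Pictures are saved under pics/ and viewed, about 8 in all and at most 12, crops included, and the job is handed in when it is done.

Besides the shell and the picture viewer there is one more tool, called as a command line: name --argument value ..., lists and objects as JSON in quotes. arm_command: Moves the arm, as the interface text tells. Its arguments: {"type":"object","properties":{"motion":{"type":"array"}},"required":["motion"]}

```bash
ls; mkdir -p pics
python3 - <<'E'
from rig import ctrl
import cv2,numpy as np
s=ctrl.sense();print(s['clock'],s['ee_pos'],np.round(s['tcp_rot'],3).tolist(),s['grip_width'])
for c in ['top','side']:
    d=ctrl.capture(c);cv2.imwrite(f'pics/{c}0.png',d['image']);print(c,d['xyz'],np.round(d['rotation'],3).tolist(),d['camera_matrix'],d['distortion'])
    for l in ['mixer','knob','toe','carrier_mid','carrier_foot','tray','jar_mid','dropper']:
        try: print(l,[(np.round(x['at'],3).tolist(),round(x['score'],2)) for x in ctrl.recognise(c,l)][:3])
        except Exception as e: print(l,e)
E
```

```text
pics
0.0 [0.20035246 0.59120139 0.24705035] [[-0.947, 0.321, -0.001], [0.321, 0.947, -0.002], [0.0, -0.002, -1.0]] 0.08581384836461141
top [ 0.41055476 -0.08086849  1.13598252] [[0.006, 0.989, -0.147], [-1.0, 0.007, 0.007], [0.008, 0.147, 0.989]] [[460.35088927   0.         316.28960949]
 [  0.         460.35088927 239.60507032]
 [  0.           0.           1.        ]] [-0.09668977  0.          0.          0.          0.        ]
mixer [([0.584, -0.237, 0.097], 0.73), ([0.576, -0.281, 0.12], 0.45)]
knob [([0.528, -0.185, 0.173], 0.73)]
toe [([0.546, -0.188, 0.154], 0.9), ([0.575, -0.282, 0.118], 0.31)]
carrier_mid [([0.383, -0.501, 0.042], 0.85), ([0.575, -0.278, 0.12], 0.7), ([0.366, -0.314, 0.047], 0.65)]
carrier_foot [([0.363, -0.306, 0.044], 0.82), ([0.574, -0.283, 0.126], 0.66), ([0.382, -0.501, 0.048], 0.66)]
tray [([0.566, 0.236, 0.004], 0.74)]
jar_mid []
dropper [([0.575, -0.002, 0.059], 0.62)]
side [0.42540239 0.92448062 0.92876888] [[-0.991, 0.078, -0.113], [-0.137, -0.609, 0.781], [-0.008, 0.789, 0.614]] [[605.89358547   0.         322.58814246]
 [  0.         605.89358547 236.52256423]
 [  0.           0.           1.        ]] [0.06210394 0.         0.         0.         0.        ]
mixer [([0.577, -0.169, 0.089], 0.61)]
knob [([0.524, -0.173, 0.162], 0.67)]
toe [([0.542, -0.17, 0.15], 0.76)]
carrier_mid [([0.371, -0.303, 0.04], 0.88), ([0.577, -0.275, 0.127], 0.84), ([0.378, -0.484, 0.038], 0.65)]
carrier_foot [([0.379, -0.484, 0.04], 0.8), ([0.372, -0.302, 0.041], 0.61), ([0.524, -0.174, 0.162], 0.33)]
tray [([0.566, 0.249, 0.009], 0.81), ([0.58, 0.012, 0.047], 0.16)]
jar_mid [([0.67, 0.251, 0.05], 0.7), ([0.583, -0.275, 0.122], 0.59)]
dropper [([0.58, 0.013, 0.046], 0.89), ([0.58, -0.168, 0.088], 0.57)]
```

View pics/top0.png

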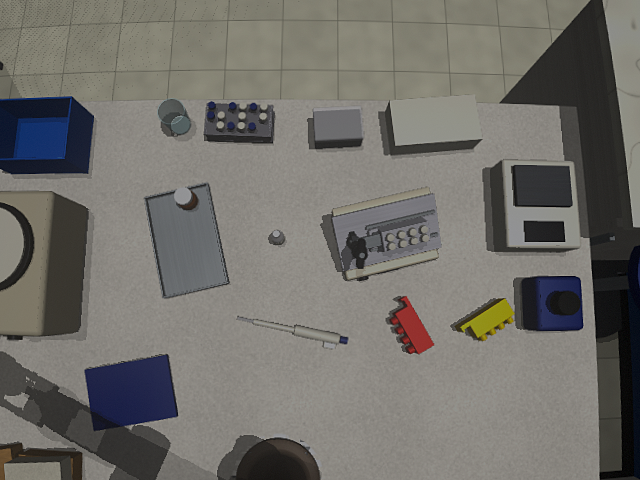

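View pics/side0.png

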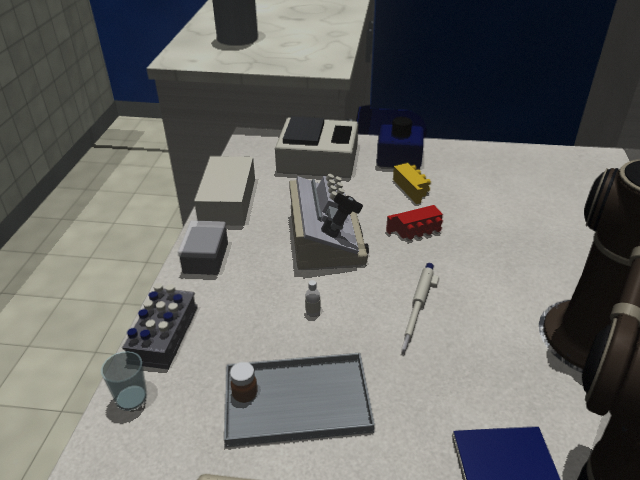

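The top picture shows the mixer at about (385,235), with the bar knob at (357,255) and the ivory caps at (405,238). The tray is at (187,240), the jar at (186,198) and the dropper at (277,238). The side picture agrees with this, and the red and yellow blocks are decoys. Next I'll zoom in to get the yaw.

Run:
```python
import cv2
a=cv2.imread('pics/top0.png')[175:295,315:455];cv2.imwrite('pics/crop.png',cv2.resize(a,None,fx=5,fy=5,interpolation=cv2.INTER_CUBIC))
```

```text
(no output)
```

View pics/crop.png

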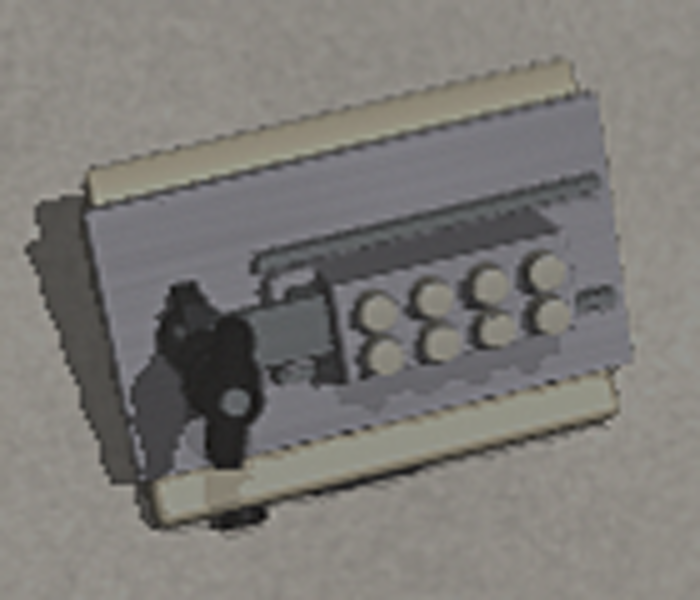

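The crop shows the deck corners at (88,208), (597,95) and (632,360). The cap rows average (466,313), and the knob bar runs from (237,325) to (226,462). I'll fit the mixer pose to these.

```bash
cat > h.py <<'E'
import numpy as np,cv2
from scipy.optimize import least_squares
from scipy.spatial.transform import Rotation as R
def proj(d,P):
    Rc=np.array(d['rotation']);F=np.diag([1,-1,-1.])
    Rw=F@Rc.T;t=-Rw@np.array(d['xyz'])
    return cv2.projectPoints(np.atleast_2d(P).astype(float),cv2.Rodrigues(Rw)[0],t,np.array(d['camera_matrix']),np.array(d['distortion']))[0][:,0]
S,C=np.sin(.45),np.cos(.45)
D=np.array([[C,0,-S],[0,1,0],[S,0,C]])  # deck axes (slope x, y, normal) in mixer
def deck(p,q): # q: deck coords (n,3) -> world
    return (R.from_euler('z',p[2]).as_matrix()@((D@np.atleast_2d(q).T)+np.array([[0],[0],[.08]]))).T+np.array([p[0],p[1],0])
def rel(s,Rt,pt): # rotvec deg, shift cm in tool axes
    R0=np.array(s['tcp_rot']);
    return np.round(R.from_matrix(R0.T@Rt).as_rotvec(degrees=True),1).tolist(),np.round(100*R0.T@(pt-s['ee_pos']),2).tolist()
E
python3 - <<'E'
from h import *
from rig import ctrl
d=ctrl.capture('top')
Q=[[.0675,.1225,0],[.0675,-.1225,0],[-.0675,-.1225,0],[0,-.03,.06]]
px=np.array([[88,208],[597,95],[632,360],[466,313]])/5+[315,175]
f=lambda p:(proj(d,deck(p,Q))-px).ravel()
r=least_squares(f,[.59,-.25,.25]);print(r.x,r.fun)
b=np.array([[237,325],[226,462]])/5+[315,175]
for th in [0,.1,.2,.3]:
    h=.098+.005*th;v=np.array([np.cos(th),-np.sin(th)])*.032
    print(th,((proj(d,deck(r.x,[[v[0],.085+v[1],h],[-v[0],.085-v[1],h]]))-[315,175])*5).round().tolist())
# tray
px=np.array([[145,198],[208,184],[229,284],[164,297]])
T=lambda p:(R.from_euler('z',p[2]).as_matrix()@np.array([[.13,.0825,.022],[.13,-.0825,.022],[-.13,-.0825,.022],[-.13,.0825,.022]]).T).T+[p[0],p[1],0]
t=least_squares(lambda p:(proj(d,T(p))-px).ravel(),[.56,.24,.2]);print('tray',t.x,t.fun)
print('knob',deck(r.x,[0,.085,.087]),'carrier',deck(r.x,[0,-.03,.0225]))
E
```

```text
[ 0.58509838 -0.25618196  0.23488026] [-0.77598895  0.24754057  0.42432093 -0.40943507  0.30543757  0.70426612
  0.08194308 -0.53237757]
0 [[219.0, 326.0], [245.0, 465.0]]
0.1 [[227.0, 325.0], [238.0, 467.0]]
0.2 [[235.0, 324.0], [231.0, 468.0]]
0.3 [[242.0, 325.0], [224.0, 468.0]]
tray [0.57315128 0.23187049 0.23726528] [-0.19888007 -0.65476497  0.58242296 -1.56899726  0.32917575 -0.084541
 -0.74116389  2.14989456]
knob [[ 0.52851368 -0.18232271  0.1583389 ]] carrier [[ 0.58256217 -0.28763586  0.10026006]]
```

```bash
cat >> h.py <<'E'
M=np.array([.5851,-.2562,.2349])
def Rdeck(th,M=M): # tool frame with z into deck, y = deck +y turned clockwise by th
    A=R.from_euler('z',M[2]).as_matrix()@D
    y=A@[np.sin(th),np.cos(th),0];z=-A[:,2];return np.c_[np.cross(y,z),y,z]
E
python3 - <<'E'
from h import *
from rig import ctrl
s=ctrl.sense();print(rel(s,Rdeck(.24),deck(M,[0,.085,.087+.10])[0]),deck(M,[0,.085,.187]))
E
```

```text
([-10.1, -23.8, -18.1], [-52.22, -65.12, -0.01]) [[ 0.48621181 -0.1924655   0.24838361]]
```

arm_command --motion '[[[0, 0, 0], [-52.2, -65.1, 0], 8.5], [[0, 0, 0], [-52.2, -65.1, 0], 8.5], [[0, 0, 0], [-52.2, -65.1, 0], 8.5], [[0, 0, 0], [-52.2, -65.1, 0], 8.5], [[0, 0, 0], [-52.2, -65.1, 0], 8.5]]'

```text
clock: 1.45
ee_pos: [0.2865, 0.3553, 0.2484]
tcp_rot: [[-0.947, 0.32, 0.001], [0.32, 0.947, 0.0], [-0.001, 0.001, -1.0]]
force: [0.9, 1.3, -0.6]
grip_width: 0.0854
```

Run:
```python
from h import *
from rig import ctrl
s=ctrl.sense();print(s['clock'],s['joint_pos'],rel(s,Rdeck(.24),deck(M,[0,.085,.087+.10])[0]))
```

```text
1.45 [ 7.96944998e-01 -2.50472290e-02  2.01435527e+00 -3.38236274e-04
  1.15147010e+00 -4.47831961e-01] ([-10.1, -23.8, -18.1], [-36.46, -45.5, 0.0])
```

arm_command --motion '[[[0, 0, 0], [-36.5, -45.5, 0], 8.5], [[0, 0, 0], [-36.5, -45.5, 0], 8.5], [[0, 0, 0], [-36.5, -45.5, 0], 8.5], [[0, 0, 0], [-36.5, -45.5, 0], 8.5], [[0, 0, 0], [-36.5, -45.5, 0], 8.5]]'

```text
clock: 1.95
ee_pos: [0.3722, 0.1203, 0.2488]
tcp_rot: [[-0.947, 0.321, 0.002], [0.321, 0.947, 0.0], [-0.002, 0.001, -1.0]]
force: [1.1, 0.6, 0.1]
grip_width: 0.0848
```

arm_command --motion '[[[-10.1, -23.8, -18.1], [-20.5, -26, 0], 8.5], [[-10.1, -23.8, -18.1], [-20.5, -26, 0], 8.5], [[-10.1, -23.8, -18.1], [-20.5, -26, 0], 8.5], [[-10.1, -23.8, -18.1], [-20.5, -26, 0], 8.5], [[-10.1, -23.8, -18.1], [-20.5, -26, 0], 8.5]]'

```text
clock: 2.45
ee_pos: [0.4354, -0.052, 0.2473]
tcp_rot: [[-0.914, -0.006, 0.405], [0.038, 0.994, 0.101], [-0.403, 0.108, -0.909]]
force: [1.2, 0.9, 0.0]
grip_width: 0.0852
```

Run:
```python
from h import *
from rig import ctrl
s=ctrl.sense();print(s['clock'],s['joint_pos'],rel(s,Rdeck(.24),deck(M,[0,.085,.087+.10])[0]))
```

```text
2.45 [-0.39115057 -0.29587322  2.30186464  0.34853874  0.81266974 -2.14473711] ([-0.0, -1.1, -0.7], [-5.23, -13.99, 0.54])
```

arm_command --motion '[[[0, -1.1, -0.7], [-5.2, -14, 0.5], 8.5], [[0, -1.1, -0.7], [-5.2, -14, 0.5], 8.5], [[0, -1.1, -0.7], [-5.2, -14, 0.5], 8.5], [[0, -1.1, -0.7], [-5.2, -14, 0.5], 8.5], [[0, -1.1, -0.7], [-5.2, -14, 0.5], 8.5]]'

```text
clock: 2.95
ee_pos: [0.4858, -0.1927, 0.2475]
tcp_rot: [[-0.908, -0.013, 0.418], [0.032, 0.994, 0.101], [-0.417, 0.105, -0.903]]
force: [0.5, 0.2, 0.1]
grip_width: 0.0849
```

Run:
```python
from h import *
from rig import ctrl
d=ctrl.capture('wrist');im=d['image'].copy()
s=ctrl.sense();print(s['clock'],s['joint_pos'],rel(s,Rdeck(.24),deck(M,[0,.085,.087+.10])[0]))
def dr(q,c):
    for p in proj(d,deck(M,q)): print(p.round());cv2.circle(im,tuple(int(v) for v in p),3,c,-1)
th=.24;v=np.array([np.cos(th),-np.sin(th)])*.032;h=.098+.005*th
dr([[v[0],.085+v[1],h],[-v[0],.085-v[1],h],[0,.085,h]],(0,0,255))
dr([[.023,.025,.045],[-.023,.025,.045],[.023,-.085,.045],[-.023,-.085,.045]],(0,255,0))
dr([[.0675,.1225,0],[-.0675,.1225,0]],(255,0,0))
cv2.imwrite('pics/w1.png',im)
```

```text
3.0 [-0.65568014 -0.05964472  2.11352561  0.46138215  0.85295339 -2.48364479] ([0.0, -0.3, -0.2], [-0.13, -0.1, -0.07])
[318. 304.]
[318. 211.]
[318. 260.]
[254. 279.]
[237. 227.]
[129. 308.]
[106. 259.]
[372. 279.]
[341. 137.]
```

View pics/w1.png

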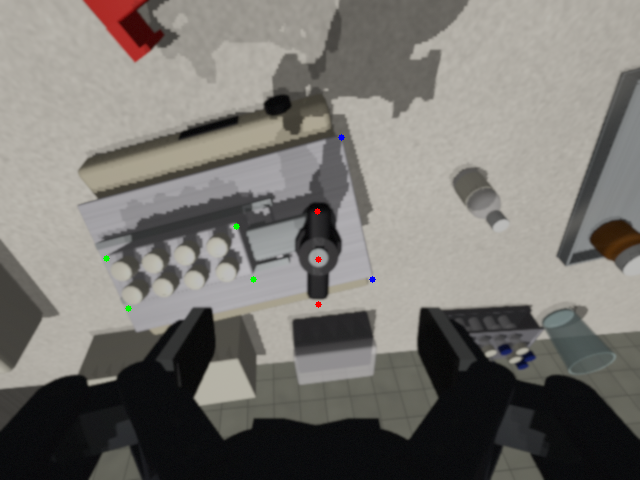

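The bar is at x≈318, rows 203–298, with its grey centre dot near (317,257). It lines up with the prediction, about 2 mm off along the bar. I'll refine on the dot.

Run:
```python
from h import *
from rig import ctrl
def dot(d):
    p0=proj(d,deck(M,[0,.085,.099]))[0].astype(int)
    g=cv2.cvtColor(d['image'],cv2.COLOR_BGR2GRAY)[p0[1]-14:p0[1]+14,p0[0]-12:p0[0]+12]
    n,l,st,c=cv2.connectedComponentsWithStats((g>90).astype('uint8'));i=[k for k in range(1,n)]
    return [(c[k]+p0-[12,14],st[k][4]) for k in i]
for c in ['wrist','top']:
    d=ctrl.capture(c);print(c,dot(d),proj(d,deck(M,[0,.085,.099])))
    for e in np.eye(2)*.001: print(proj(d,deck(M,[e[0],.085+e[1],.099]))-proj(d,deck(M,[0,.085,.099])))
s=ctrl.sense();print(rel(s,Rdeck(.24),deck(M,[0,.085,.091])[0]))
```

```text
wrist [(array([315.53035144, 258.7571885 ]), np.int32(313)), (array([303.4, 272.2]), np.int32(5))] [[315.97737647 260.42496137]]
[[0.3734074  1.40856226]]
[[ 1.5015588  -0.35177139]]
top [(array([368.89655172, 254.62643678]), np.int32(174)), (array([361.9 , 254.95]), np.int32(20)), (array([353.09090909, 263.5       ]), np.int32(44))] [[361.55736206 254.34410468]]
[[-0.08026272 -0.43548861]]
[[-0.45738788  0.10618754]]
([0.0, -0.3, -0.1], [-0.18, -0.22, 9.54])
```

arm_command --motion '[[[0, 0, 0], [-0.05, -0.2, 3], 6], [[0, 0, 0], [-0.05, -0.2, 5], 6], [[0, 0, 0], [-0.05, -0.2, 7], 6], [[0, 0, 0], [-0.05, -0.2, 8.5], 6], [[0, 0, 0], [-0.05, -0.2, 9.5], 6]]'

```text
clock: 3.6
ee_pos: [0.5258, -0.1819, 0.1613]
tcp_rot: [[-0.908, -0.018, 0.418], [0.028, 0.994, 0.102], [-0.417, 0.105, -0.903]]
force: [-0.3, -0.4, -0.3]
grip_width: 0.0601
```

arm_command --motion '[[[0, 0, 0], [0, 0, 0], 3], [[0, 0, 0], [0, 0, 0], 1], [[0, 0, 0], [0, 0, 0], 0.5], [[0, 0, 0], [0, 0, 0], 0.5], [[0, 0, 0], [0, 0, 0], 0.5]]'

```text
clock: 4.1
ee_pos: [0.5257, -0.1824, 0.1631]
tcp_rot: [[-0.908, -0.017, 0.418], [0.03, 0.994, 0.104], [-0.418, 0.107, -0.902]]
force: [-0.6, 4.4, 3.2]
grip_width: 0.0296
```

arm_command --motion '[[[0, 0, 0], [0, 0, 0], 0.5], [[0, 0, 0], [0, 0, 0], 0.5], [[0, 0, 0], [0, 0, 0], 0.5], [[0, 0, 0], [0, 0, 0], 0.5], [[0, 0, 0], [0, 0, 0], 0.5]]'

```text
clock: 4.6
ee_pos: [0.5257, -0.1824, 0.1631]
tcp_rot: [[-0.908, -0.017, 0.419], [0.03, 0.994, 0.104], [-0.418, 0.107, -0.902]]
force: [-1.8, 5.3, 3.7]
grip_width: 0.0295
```

Run:
```python
from h import *
from rig import ctrl
d=ctrl.capture('wrist');cv2.imwrite('pics/w2.png',d['image'][100:]);s=ctrl.sense();print(s['force'],s['moment'],s['grip_width'])
```

```text
[-1.36707558  5.31979427  2.70113176] [0.84076    0.25592042 0.45695076] 0.029851452969428177
```

View pics/w2.png

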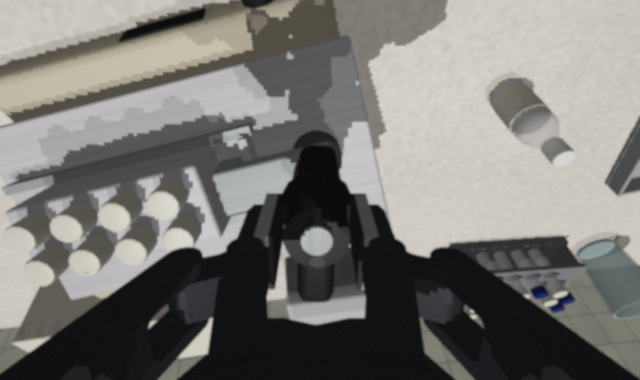

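The wrist view shows the fingers symmetric about the knob (dot at (317,240)). They stopped at 29.5 mm on the round hub, below the bar, so I'll open, rise and close on the bar itself.

arm_command --motion '[[[0, 0, 0], [0, 0, 0], 4.5], [[0, 0, 0], [0, 0, 0], 4.5], [[0, 0, 0], [0, 0, -0.7], 4.5], [[0, 0, 0], [0, 0, -0.7], 4.5], [[0, 0, 0], [0, 0, -0.7], 0.5]]'

```text
clock: 5.15
ee_pos: [0.5236, -0.1854, 0.1693]
tcp_rot: [[-0.907, -0.015, 0.42], [0.03, 0.995, 0.099], [-0.419, 0.103, -0.902]]
force: [-0.7, 0.2, -0.2]
grip_width: 0.0318
```

arm_command --motion '[[[0, 0, 0], [0, 0, 0], 0.5], [[0, 0, 0], [0, 0, 0], 0.5], [[0, 0, 0], [0, 0, 0], 0.5], [[0, 0, 0], [0, 0, 0], 0.5], [[0, 0, 0], [0, 0, 0], 0.5]]'

```text
clock: 5.65
ee_pos: [0.5231, -0.1831, 0.1691]
tcp_rot: [[-0.908, -0.016, 0.418], [0.03, 0.994, 0.105], [-0.418, 0.108, -0.902]]
force: [-4.3, 4.1, 7.4]
grip_width: 0.0132
```

arm_command --motion '[[[0, 0, 8], [0, 0.15, -0.07], 0.5], [[0, 0, 16], [0, 0.2, -0.14], 0.5], [[0, 0, 24], [0, 0.2, -0.21], 0.5], [[0, 0, 32], [0, 0.2, -0.28], 0.5], [[0, 0, 40], [0, 0.2, -0.35], 0.5]]'

```text
clock: 6.15
ee_pos: [0.5214, -0.184, 0.1721]
tcp_rot: [[-0.703, 0.575, 0.419], [0.665, 0.74, 0.099], [-0.253, 0.348, -0.903]]
force: [-5.1, -2.6, 4.2]
grip_width: 0.0132
```

```bash
cat >> h.py <<'E'
def ang(s): # clockwise angle of tool y about deck normal, pos in deck coords
    A=R.from_euler('z',M[2]).as_matrix()@D; y=A.T@s['tcp_rot'][:,1]
    return round(float(np.arctan2(y[0],y[1])),3),(A.T@(s['ee_pos']-deck(M,[0,0,0])[0])).round(4),np.round(s['tcp_rot'].T@s['force'],1),np.round(s['tcp_rot'].T@s['moment'],2),round(s['grip_width'],4),s['joint_pos'].round(2)
E
python3 - <<'E'
from h import *
from rig import ctrl
print(*ang(ctrl.sense()))
E
```

```text
0.945 [-0.0006  0.085   0.1026] [ 0.8 -3.4 -6.2] [ 0.61  0.37 -0.17] 0.0132 [-0.59  0.11  2.12  0.53  0.67 -1.83]
```

arm_command --motion '[[[0, 0, 8], [0, 0, -0.08], 0.5], [[0, 0, 16], [0, 0, -0.16], 0.5], [[0, 0, 24], [0, 0, -0.24], 0.5], [[0, 0, 32], [0, 0, -0.32], 0.5], [[0, 0, 40], [0, 0, -0.4], 0.5]]'

```text
clock: 6.65
ee_pos: [0.5191, -0.1848, 0.1749]
tcp_rot: [[-0.168, 0.893, 0.418], [0.985, 0.14, 0.098], [0.029, 0.428, -0.903]]
force: [-4.3, -4.0, -0.1]
grip_width: 0.0135
```

arm_command --motion '[[[0, 0, 8], [0, 0, -0.07], 0.5], [[0, 0, 16], [0, 0, -0.14], 0.5], [[0, 0, 24], [0, 0, -0.21], 0.5], [[0, 0, 32], [0, 0, -0.28], 0.5], [[0, 0, 40], [0, 0, -0.35], 0.5]]'

```text
clock: 7.15
ee_pos: [0.5169, -0.1849, 0.1776]
tcp_rot: [[0.445, 0.793, 0.416], [0.845, -0.526, 0.099], [0.297, 0.307, -0.904]]
force: [-8.2, -4.9, 3.2]
grip_width: 0.0136
```

Run:
```python
from h import *
from rig import ctrl
print(*ang(ctrl.sense()))
```

```text
2.341 [-0.0024  0.0852  0.1095] [-6.8 -3.  -6.7] [ 0.71 -0.95 -0.2 ] 0.0136 [-0.6   0.09  2.12  0.52  0.69 -0.43]
```

arm_command --motion '[[[0, 0, 8], [0.1, 0, -0.07], 0.5], [[0, 0, 16], [0.1, 0, -0.14], 0.5], [[0, 0, 23], [0.1, 0, -0.21], 0.5], [[0, 0, 28], [0.1, 0, -0.25], 0.5], [[0, 0, 32], [0.1, 0, -0.26], 0.5]]'

```text
clock: 7.65
ee_pos: [0.5153, -0.1846, 0.1796]
tcp_rot: [[0.794, 0.446, 0.413], [0.449, -0.888, 0.098], [0.411, 0.108, -0.905]]
force: [-7.2, -6.1, -0.4]
grip_width: 0.0136
```

Run:
```python
from h import *
from rig import ctrl
print(*ang(ctrl.sense()))
```

```text
2.887 [-0.0028  0.0858  0.112 ] [-8.6  2.2 -3.2] [ 0.08 -1.21 -2.41] 0.0136 [-0.6   0.09  2.12  0.51  0.69  0.12]
```

The knob is at its stop: moment −2.4 N m, turned about 2.65 rad from where it started. Releasing and backing off.

arm_command --motion '[[[0, 0, 30], [0, 0, 0], 3.5], [[0, 0, 30], [0, 0, 0], 5], [[0, 0, 30], [0, 0, 0], 5], [[0, 0, 30], [0, 0, -3], 8.5], [[0, 0, 30], [0, 0, -7], 8.5]]'

```text
clock: 8.15
ee_pos: [0.487, -0.1892, 0.2424]
tcp_rot: [[0.91, -0.018, 0.414], [-0.067, -0.992, 0.104], [0.409, -0.122, -0.904]]
force: [0.0, -0.7, -0.1]
grip_width: 0.0771
```

I mistakenly left a 30° turn in those release rows. It was in the loosening direction, against the stop. I'll check the knob from the camera, now with a clear view.

Run:
```python
from h import *
from rig import ctrl
s=ctrl.sense();print(*ang(s))
d=ctrl.capture('wrist');im=d['image'].copy()
def dr(q,c):
    for p in proj(d,deck(M,q)): cv2.circle(im,tuple(int(v) for v in p),2,c,-1)
th=2.8;v=np.array([np.cos(th),-np.sin(th)])*.032;h=.098+.014
dr([[v[0],.085+v[1],h],[-v[0],.085-v[1],h],[0,.085,h]],(0,0,255))
dr([[.023,.025,.045],[-.023,.025,.045],[.023,-.085,.045],[-.023,-.085,.045]],(0,255,0))
cv2.imwrite('pics/w3.png',im)
for dx in(0,.001):print(proj(d,deck(M,[[x,y,.06] for x in (.012+dx,-.012+dx) for y in (.0,-.03,-.06)])).round().tolist())
print(rel(s,Rdeck(np.pi/2),deck(M,[0,-.03,.120])[0]))
```

```text
-2.861 [-0.0012  0.088   0.1809] [0.  0.7 0. ] [-0.06 -0.12  0.01] 0.0771 [-0.65 -0.05  2.11  0.46  0.84  0.7 ]
[[430.0, 189.0], [473.0, 177.0], [518.0, 165.0], [436.0, 221.0], [478.0, 210.0], [521.0, 198.0]]
[[430.0, 188.0], [473.0, 176.0], [517.0, 163.0], [436.0, 220.0], [478.0, 208.0], [521.0, 197.0]]
([-0.6, 0.3, -106.1], [3.44, 11.32, 6.03])
```

View pics/w3.png

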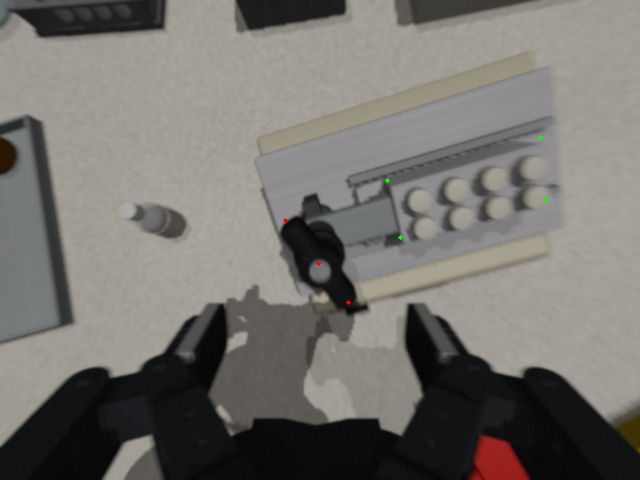

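The knob sits exactly where 2.8 rad is predicted: bar from (285,221) to (348,302). The caps average (478,198) against a predicted (476,194), so the carrier rests about 3 mm downslope in its rail play. Moving over the carrier.

arm_command --motion '[[[0, 0, -8.5], [3.4, 11.3, 0], 8.5], [[0, 0, -17], [3.4, 11.3, 0], 8.5], [[0, 0, -25.5], [3.4, 11.3, 0], 8.5], [[0, 0, -34], [3.4, 11.3, 0], 8.5], [[0, 0, -42], [3.4, 11.3, 0], 8.5]]'

```text
clock: 8.7
ee_pos: [0.5176, -0.3059, 0.2447]
tcp_rot: [[0.683, 0.598, 0.419], [0.62, -0.778, 0.1], [0.386, 0.191, -0.903]]
force: [0.2, -0.0, -0.5]
grip_width: 0.0849
```

arm_command --motion '[[[0, 0, -8.5], [0, 0, 1], 8.5], [[0, 0, -17], [0, 0, 2], 8.5], [[0, 0, -25.5], [0, 0, 3], 8.5], [[0, 0, -34], [0, 0, 4], 8.5], [[0, 0, -42], [0, 0, 5], 8.5]]'

```text
clock: 9.2
ee_pos: [0.5387, -0.2997, 0.1994]
tcp_rot: [[0.106, 0.902, 0.419], [0.982, -0.162, 0.101], [0.159, 0.4, -0.902]]
force: [0.1, -0.3, 0.5]
grip_width: 0.0852
```

Run:
```python
from h import *
from rig import ctrl
s=ctrl.sense();print(*ang(s));print(rel(s,Rdeck(np.pi/2),deck(M,[-.0025,-.0305,.120])[0]))
```

```text
1.947 [ 0.0021 -0.0315  0.1315] [-0.2  0.3 -0.4] [ 0.15 -0.13 -0.04] 0.0852 [-0.76  0.22  1.92  0.52  0.82 -0.94]
([-0.3, 0.0, -21.6], [-0.07, -0.46, 1.16])
```

arm_command --motion '[[[0, 0, -8], [-0.05, -0.45, 1], 8.5], [[0, 0, -16], [-0.05, -0.45, 2], 8.5], [[0, 0, -21.6], [-0.05, -0.45, 3], 8.5], [[0, 0, -21.6], [-0.05, -0.45, 4], 8.5], [[0, 0, -21.6], [-0.05, -0.45, 4], 8.5]]'

```text
clock: 9.7
ee_pos: [0.5507, -0.2946, 0.1602]
tcp_rot: [[-0.227, 0.88, 0.417], [0.974, 0.202, 0.103], [0.006, 0.429, -0.903]]
force: [0.3, -0.0, 0.7]
grip_width: 0.0847
```

Run:
```python
from h import *
from rig import ctrl
s=ctrl.sense();print(*ang(s));print(rel(s,Rdeck(np.pi/2),deck(M,[-.0025,-.0305,.030])[0]))
d=ctrl.capture('wrist');im=d['image'].copy()
for p in proj(d,deck(M,[[0,-.03,.06],[0,-.03,.045]])): cv2.circle(im,tuple(int(v) for v in p),3,(0,0,255),-1)
cv2.imwrite('pics/w4.png',im)
```

```text
1.579 [-0.0032 -0.0293  0.0907] [-0.1  0.6 -0.5] [0.23 0.   0.  ] 0.0847 [-0.73  0.28  1.93  0.55  0.75 -1.34]
([-0.4, -0.2, -0.5], [-0.13, 0.11, 6.07])
```

View pics/w4.png

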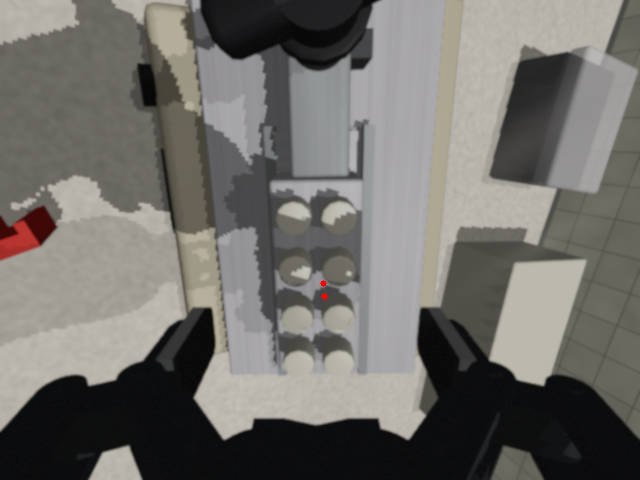

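The caps average (317,291), midway between the fingers (x≈316), and the toe end is clear. I'll descend and grip.

arm_command --motion '[[[0, 0, -0.5], [-0.3, 0.05, 1.5], 8.5], [[0, 0, -0.5], [-0.3, 0.05, 3], 8.5], [[0, 0, -0.5], [-0.3, 0.05, 4.5], 8.5], [[0, 0, -0.5], [-0.3, 0.05, 5.5], 8.5], [[0, 0, -0.5], [-0.3, 0.05, 6], 8.5]]'

```text
clock: 10.25
ee_pos: [0.5772, -0.2913, 0.1064]
tcp_rot: [[-0.236, 0.878, 0.417], [0.972, 0.213, 0.102], [0.001, 0.43, -0.903]]
force: [-1.0, 0.4, -0.3]
grip_width: 0.0848
```

arm_command --motion '[[[0, 0, 0], [0, 0, 0], 7], [[0, 0, 0], [0, 0, 0], 6], [[0, 0, 0], [0, 0, 0], 5], [[0, 0, 0], [0, 0, 0], 3], [[0, 0, 0], [0, 0, 0], 3]]'

```text
clock: 10.75
ee_pos: [0.5775, -0.2928, 0.109]
tcp_rot: [[-0.236, 0.876, 0.42], [0.972, 0.214, 0.1], [-0.002, 0.431, -0.902]]
force: [-3.1, -0.9, 2.8]
grip_width: 0.0447
```

Run:
```python
from h import *
from rig import ctrl
s=ctrl.sense();print(*ang(s))
```

```text
1.567 [-0.0017 -0.0338  0.033 ] [-0.1 -1.7 -3.9] [ 0.4   0.07 -0.09] 0.0447 [-0.7   0.4   1.91  0.61  0.65 -1.39]
```

arm_command --motion '[[[0, 0, 0], [-0.5, 0, -0.05], 3], [[0, 0, 0], [-1.2, 0, -0.1], 3], [[0, 0, 0], [-2, 0, -0.1], 3], [[0, 0, 0], [-2.8, 0, -0.1], 3], [[0, 0, 0], [-3.6, 0, -0.1], 3]]'

```text
clock: 11.25
ee_pos: [0.5854, -0.3276, 0.1087]
tcp_rot: [[-0.236, 0.877, 0.419], [0.972, 0.213, 0.101], [-0.001, 0.431, -0.903]]
force: [-2.0, 1.8, -0.8]
grip_width: 0.045
```

Run:
```python
from h import *
from rig import ctrl
s=ctrl.sense();print(*ang(s))
d=ctrl.capture('wrist');cv2.imwrite('pics/w5.png',d['image'])
```

```text
1.568 [-0.0022 -0.0696  0.0329] [ 2.2 -1.7  0.1] [ 0.32  0.14 -0.09] 0.045 [-0.74  0.44  1.84  0.59  0.69 -1.41]
```

View pics/w5.png

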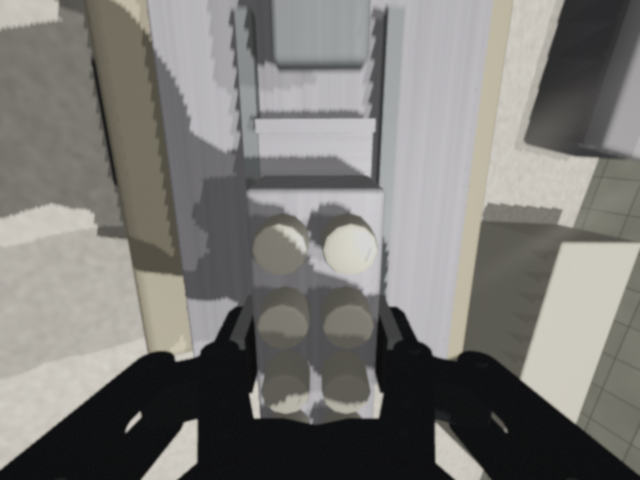

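The carrier is out: its rim (row 125) is well clear of the toe's end (row 68). Lifting square off the deck.

arm_command --motion '[[[0, 0, 0], [-3.6, 0, -1], 3], [[0, 0, 0], [-3.6, 0, -3], 3], [[0, 0, 0], [-3.6, 0, -5], 3], [[0, 0, 0], [-3.6, 0, -8], 3], [[0, 0, 0], [-3.6, 0, -11], 3]]'

```text
clock: 11.8
ee_pos: [0.5473, -0.374, 0.2078]
tcp_rot: [[-0.235, 0.878, 0.418], [0.972, 0.212, 0.1], [-0.001, 0.43, -0.903]]
force: [0.3, -0.2, -1.3]
grip_width: 0.0449
```

```bash
cat >> h.py <<'E'
TR=np.array([.5732,.2319,.2373])
def Rplace():
    A=R.from_euler('z',M[2]).as_matrix()@D
    Rg=np.array([[-.236,.877,.419],[.972,.213,.101],[-.001,.431,-.903]]);Rg=R.from_matrix(Rg).as_matrix()
    x=R.from_euler('z',TR[2]).as_matrix()[:,0];z=np.array([0,0,1.]);y=-x
    return np.c_[np.cross(y,z),y,z]@A.T@Rg
def ptray(c,h,l=0): return R.from_euler('z',TR[2]).as_matrix()@[c,l,0]+np.array([TR[0],TR[1],h])
E
python3 - <<'E'
from h import *
from rig import ctrl
s=ctrl.sense();print(*ang(s));print(rel(s,Rplace(),ptray(-.025,.30)),Rplace().round(3).tolist())
print(np.round(100*s['tcp_rot'].T@[0,0,.12],1))
E
```

```text
1.569 [-0.0022 -0.1057  0.143 ] [-0.3 -0.3  1.3] [ 0.38 -0.04 -0.04] 0.0449 [-0.84  0.31  1.79  0.51  0.89 -1.37]
([20.1, 19.9, -88.6], [58.28, 16.84, -2.24]) [[-0.971, -0.238, 0.0], [-0.238, 0.971, -0.005], [0.001, -0.005, -1.0]]
[ -0.    5.2 -10.8]
```

arm_command --motion '[[[0, 0, 0], [0, 1.7, -3.6], 3], [[0, 0, 0], [0, 3.4, -7.2], 3], [[0, 0, 0], [0, 4.5, -9.5], 3], [[1.8, 1.8, -8], [4, 4.8, -9.3], 3], [[3.6, 3.6, -16], [8.5, 5.5, -9], 3]]'

```text
clock: 12.3
ee_pos: [0.5385, -0.2901, 0.3144]
tcp_rot: [[-0.497, 0.797, 0.344], [0.866, 0.482, 0.133], [-0.06, 0.364, -0.929]]
force: [0.8, 0.7, -3.4]
grip_width: 0.0447
```

Run:
```python
from h import *
from rig import ctrl
s=ctrl.sense();print(*ang(s));print(rel(s,Rplace(),ptray(-.025,.30)))
```

```text
1.283 [ 0.054  -0.0221  0.2342] [ 0.4 -0.2  3.5] [ 0.26  0.05 -0.02] 0.0447 [-0.73  0.12  1.77  0.38  1.1  -1.41]
([16.4, 16.6, -72.4], [44.26, 25.19, 8.56])
```

arm_command --motion '[[[1.8, 1.8, -8], [4, 2.3, 0.8], 3], [[3.6, 3.6, -16], [8, 4.6, 1.6], 3], [[5.4, 5.5, -24], [12, 6.8, 2.3], 3], [[7.2, 7.3, -32], [16, 9.1, 3.1], 3], [[9, 9.2, -40], [20, 11.4, 3.9], 3]]'

```text
clock: 12.8
ee_pos: [0.5441, -0.0536, 0.3074]
tcp_rot: [[-0.942, 0.308, 0.131], [0.323, 0.939, 0.119], [-0.086, 0.155, -0.984]]
force: [2.1, -0.0, -3.3]
grip_width: 0.0451
```

Run:
```python
from h import *
from rig import ctrl
s=ctrl.sense();print(s['grip_width'],s['joint_pos'].round(2));print(rel(s,Rplace(),ptray(-.025,.30)))
```

```text
0.04513523432337679 [-0.26  0.04  1.84  0.16  1.17 -1.56]
([7.6, 7.3, -32.3], [8.65, 26.28, 4.13])
```

arm_command --motion '[[[1.9, 1.8, -8], [1.6, 4.9, 0.8], 3], [[3.8, 3.6, -16], [3.3, 9.8, 1.6], 3], [[5.7, 5.4, -24], [4.9, 14.7, 2.4], 3], [[7.6, 7.3, -32.3], [6.6, 19.6, 3.1], 3], [[7.6, 7.3, -32.3], [8.3, 24.5, 3.9], 3]]'

```text
clock: 13.3
ee_pos: [0.548, 0.1982, 0.3004]
tcp_rot: [[-0.971, -0.238, 0.002], [-0.238, 0.971, -0.003], [-0.001, -0.003, -1.0]]
force: [0.3, -0.7, -2.1]
grip_width: 0.0451
```

Run:
```python
from h import *
from rig import ctrl
s=ctrl.sense();print(s['grip_width'],s['joint_pos'].round(2),s['force']);print(rel(s,Rplace(),ptray(-.025,.30)))
for c in ['top','side']:
    d=ctrl.capture(c);im=d['image']
    if c=='side':
        for l in['carrier_mid','jar_mid','dropper','tray']: print(l,[(np.round(x['at'],3).tolist(),round(x['score'],2)) for x in ctrl.recognise(c,l)][:3])
    cv2.imwrite(f'pics/{c}5.png',im)
```

```text
0.04510744946943156 [ 0.27  0.18  1.68 -0.    1.28 -1.54] [ 0.31017211 -0.71883647 -2.07277652]
([0.1, 0.1, -0.0], [-0.75, 2.68, 0.04])
carrier_mid [([0.379, -0.482, 0.039], 0.81), ([0.521, 0.219, 0.306], 0.68), ([0.368, -0.303, 0.038], 0.63)]
jar_mid [([0.668, 0.25, 0.054], 0.73)]
dropper [([0.577, 0.016, 0.037], 0.9), ([0.521, 0.217, 0.309], 0.3)]
tray [([0.567, 0.247, 0.007], 0.85)]
```

View pics/side5.png

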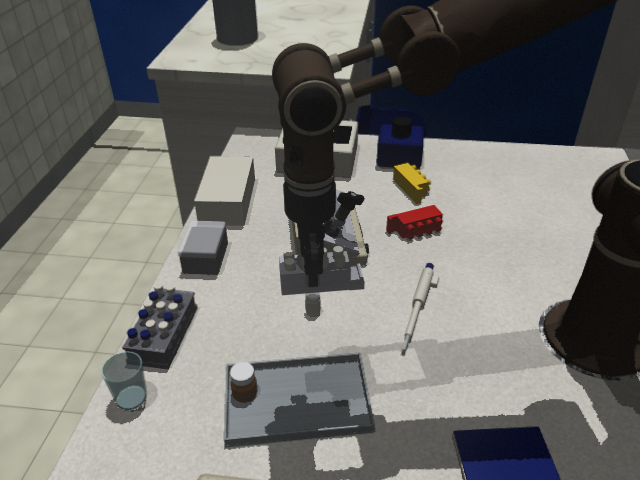

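The side view shows the carrier held level above the bench at (320,275), foot toward the robot, with jar, dropper and tray unchanged. I'll check the tray fit with the side camera as well.

Run:
```python
from h import *
from rig import ctrl
a=ctrl.capture('top');b=ctrl.capture('side')
T=lambda p:(R.from_euler('z',p[2]).as_matrix()@np.array([[.13,.0825,.022],[.13,-.0825,.022],[-.13,-.0825,.022],[-.13,.0825,.022]]).T).T+[p[0],p[1],0]
pa=np.array([[145,198],[208,184],[229,284],[164,297]]);pb=np.array([[225,440],[225,362],[361,354],[373,431]])
ob=lambda p:(proj(b,T(p))-pb).ravel()
t=least_squares(ob,TR);print('side only',t.x,t.fun.round(1))
t=least_squares(lambda p:np.r_[(proj(a,T(p))-pa).ravel(),ob(p)],TR);print(t.x,t.fun.round(1))
h=TR.copy();import h as H;H.TR=t.x
s=ctrl.sense();print(rel(s,H.Rplace(),H.ptray(-.025,.06)))
```

```text
side only [0.57479532 0.240412   0.21439849] [-3.1 -0.1  1.8  1.8  0.6  0.8  1.  -2.4]
[0.5744644  0.23683718 0.22420494] [-1.5 -1.7 -0.6 -1.8 -2.3 -0.1 -3.5  1.3 -1.9 -1.3  2.   0.9  0.4 -1.
  1.7 -4.8]
([0.1, -0.0, 0.4], [-1.16, 3.69, 24.05])
```

arm_command --motion '[[[0, 0, 0.4], [-0.5, 1.6, 3], 3], [[0, 0, 0.4], [-1.1, 3.4, 7], 3], [[0, 0, 0.4], [-1.1, 3.4, 11], 3], [[0, 0, 0.4], [-1.1, 3.4, 15], 3], [[0, 0, 0.4], [-1.1, 3.4, 19], 3]]'

```text
clock: 14.2
ee_pos: [0.5505, 0.2286, 0.1098]
tcp_rot: [[-0.974, -0.225, 0.002], [-0.225, 0.974, -0.003], [-0.001, -0.003, -1.0]]
force: [0.4, 0.5, -3.1]
grip_width: 0.0448
```

arm_command --motion '[[[0, 0, 0], [0, 0, 2.5], 3], [[0, 0, 0], [0, 0, 4.5], 3], [[0, 0, 0], [0, 0, 5.5], 3], [[0, 0, 0], [0, 0, 6], 3], [[0, 0, 0], [0, 0, 6], 3]]'

```text
clock: 14.7
ee_pos: [0.5503, 0.2292, 0.0509]
tcp_rot: [[-0.974, -0.227, 0.0], [-0.227, 0.974, -0.003], [0.0, -0.003, -1.0]]
force: [0.2, 0.2, -2.8]
grip_width: 0.0451
```

Run:
```python
from h import *
from rig import ctrl
s=ctrl.sense();print(s['clock'],s['ee_pos'],s['force'],s['moment'],s['tcp_rot'][:,2],s['grip_width'])
d=ctrl.capture('side');im=d['image'][300:460,190:420];cv2.imwrite('pics/s6.png',cv2.resize(im,None,fx=3,fy=3,interpolation=cv2.INTER_CUBIC))
```

```text
14.7 [0.55025636 0.22922776 0.05089212] [ 0.1864862   0.19224431 -2.79441363] [ 0.06784118 -0.02558873  0.06070165] [ 3.46647930e-04 -3.42950957e-03 -9.99994059e-01] 0.0451167189907431
```

View pics/s6.png

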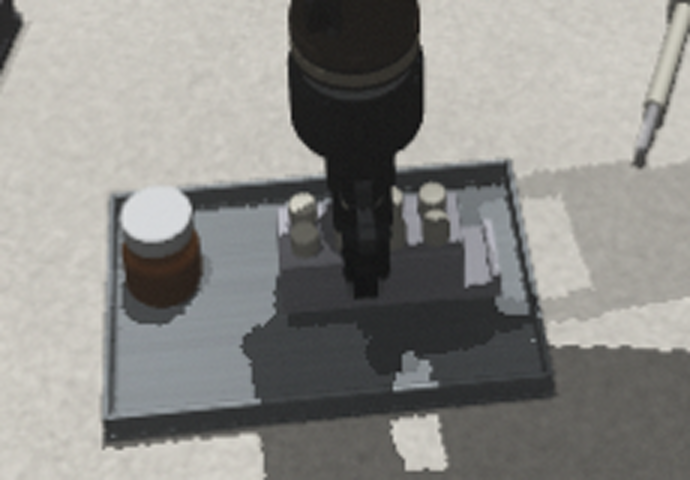

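The carrier (x 275–500, rows 215–320) is just above the tray floor, clear of the jar (160,250) and the walls. Lowering slowly.

arm_command --motion '[[[0, 0, 0], [0, 0, 0.4], 3], [[0, 0, 0], [0, 0, 0.7], 3], [[0, 0, 0], [0, 0, 0.9], 3], [[0, 0, 0], [0, 0, 1.1], 3], [[0, 0, 0], [0, 0, 1.2], 3]]'

```text
clock: 15.25
ee_pos: [0.5496, 0.2299, 0.0385]
tcp_rot: [[-0.974, -0.228, -0.0], [-0.228, 0.974, -0.004], [0.001, -0.004, -1.0]]
force: [1.1, 0.4, -3.6]
grip_width: 0.0447
```

arm_command --motion '[[[0, 0, 0], [0, 0, 0.05], 3], [[0, 0, 0], [0, 0, 0.1], 3], [[0, 0, 0], [0, 0, 0.15], 3], [[0, 0, 0], [0, 0, 0.2], 3], [[0, 0, 0], [0, 0, 0.2], 3]]'

```text
clock: 15.75
ee_pos: [0.5497, 0.2299, 0.0369]
tcp_rot: [[-0.974, -0.228, -0.0], [-0.228, 0.974, -0.004], [0.001, -0.003, -1.0]]
force: [-0.3, -0.4, -1.6]
grip_width: 0.0448
```

Force is starting to unload, so contact is close.

arm_command --motion '[[[0, 0, 0], [0, 0, 0.04], 3], [[0, 0, 0], [0, 0, 0.08], 3], [[0, 0, 0], [0, 0, 0.12], 3], [[0, 0, 0], [0, 0, 0.12], 3], [[0, 0, 0], [0, 0, 0.12], 3]]'

```text
clock: 16.25
ee_pos: [0.5497, 0.2299, 0.0367]
tcp_rot: [[-0.974, -0.228, -0.0], [-0.228, 0.974, -0.004], [0.001, -0.004, -1.0]]
force: [-4.1, -1.2, 7.5]
grip_width: 0.0451
```

arm_command --motion '[[[0, 0, 0], [0, 0, 0], 4.8], [[0, 0, 0], [0, 0, 0], 5.5], [[0, 0, 0], [0, 0, 0], 6.5], [[0, 0, 0], [0, 0, 0], 6.5], [[0, 0, 0], [0, 0, -0.3], 6.5]]'

```text
clock: 16.75
ee_pos: [0.5493, 0.2297, 0.038]
tcp_rot: [[-0.974, -0.228, -0.001], [-0.228, 0.974, -0.004], [0.002, -0.004, -1.0]]
force: [0.1, -0.0, -0.6]
grip_width: 0.065
```

arm_command --motion '[[[0, 0, 0], [0, 0, -1], 6.5], [[0, 0, 0], [0, 0, -3], 6.5], [[0, 0, 0], [0, 0, -6], 6.5], [[0, 0, 0], [0, 0, -10], 6.5], [[0, 0, 0], [0, 0, -15], 6.5]]'

```text
clock: 17.25
ee_pos: [0.5482, 0.2299, 0.1887]
tcp_rot: [[-0.974, -0.228, -0.004], [-0.228, 0.974, -0.005], [0.005, -0.004, -1.0]]
force: [0.5, 0.1, -0.2]
grip_width: 0.0654
```

Run:
```python
from h import *
from rig import ctrl
s=ctrl.sense();print(s['clock'],s['ee_pos'],s['force'],s['grip_width'])
d=ctrl.capture('side');cv2.imwrite('pics/s7.png',d['image'])
for l in['jar_mid','dropper','carrier_mid','knob']: print(l,[(np.round(x['at'],3).tolist(),round(x['score'],2)) for x in ctrl.recognise('side',l)][:3])
```

```text
17.25 [0.54817535 0.22985742 0.18872169] [ 0.54757812  0.0974485  -0.22542578] 0.06541215799749558
jar_mid [([0.669, 0.253, 0.054], 0.83), ([0.522, -0.172, 0.171], 0.68)]
dropper []
carrier_mid [([0.38, -0.487, 0.041], 0.81), ([0.37, -0.304, 0.04], 0.7), ([0.534, 0.242, 0.052], 0.56)]
knob [([0.516, -0.171, 0.175], 0.76), ([0.524, -0.168, 0.058], 0.26)]
```

View pics/s7.png

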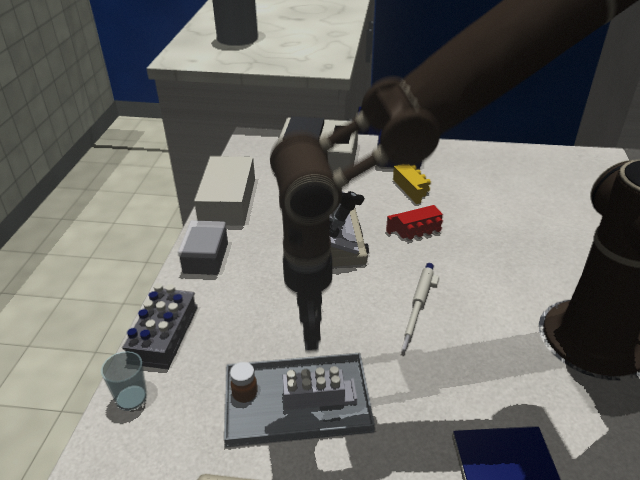

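The carrier stands upright and flat in the tray at (313,388). The jar is unmoved at (242,382), and the gripper is clear. Handing in.

```bash
python3 -c "
from rig import ctrl
print(ctrl.sign_off())"
```

```text
the job is handed in; nothing more can be done
None
```

The carrier is now upright and flat on the floor of the tray beside the jar, and I handed the job in at about 17 s of the 72 s allowed.

**What I did**
- **Knob:** I turned it clockwise to its stop. The moment rose to 2.4 N m, and a picture afterwards showed the bar where 2.8 rad should be.
- **Removal:** I slid the carrier 36 mm out from under the toe, and a picture showed its rim clear of the toe. I then lifted it off; because I repeated the slide offset, it slid another 36 mm or so as it rose.
- **Placing:** I lowered it in small steps to a light contact of 7.5 N, opened the fingers and backed off.

**Last checks**
- The side picture shows the carrier flat and the fingers clear. Wrist force reads about zero.
- The jar reads within about 4 mm of where it started, which is the network's accuracy.
- The knob was still raised in the last reading.

**What went wrong or was not confirmed**
- My first grip closed on the knob's hub instead of the bar, so I opened, rose 7 mm and gripped again.
- I left an extra 30° turn in the rows that released the knob. It pushed against the stop in the loosening direction. The knob stayed at its stop, but I did not read the force at that moment.
- The dropper was hidden behind the gripper in the last picture. It had read within about 10 mm of its first reading just before placing (more than the network's usual 4 mm), and the pictures showed no change. The arm did not pass near it after that.
- The two cameras disagreed on the tray by about 8 mm. I used their joint fit, and the carrier went in clear of the walls.

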